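# Fit the bowl ring to its stand at the depth line and clamp it

### The arm

A 6-joint arm with a two-finger parallel gripper is mounted at the origin on a cart in front of the work surface, level with it; the furniture and walls round the work are solid. World frame = base frame: x ahead of the robot, y to its left, z up, the work surface at z = 0. Lengths are in m, angles in rad, forces in N, time in s.
With the tool pointing down it reaches from about 0.35 to 0.925 m from the base axis. Payload 6.4 kg.
Tool frame: the origin (TCP) lies on the centre line of the jaws, within the pads' length; the fingertips stand 19 mm ahead of it and the grasp point (between the pads) is the TCP; z points along the fingers, y is the line along which they close (so a half turn about z gives the same grasp; the last joint's range is limited). The gripper opens to 85 mm and grips with 20 to 120 N. Pads are 22 mm wide; open, the fingers measure 114 mm over their backs; the gripper's body (76 mm by 85 mm) begins 54 mm behind the grasp point. The pads swing forward as they close: fully open they stand 13 mm farther back than shut.
Start: joints at [0.992, 0.245, 1.558, -0, 1.339, -0.174], TCP at [0.256, 0.597, 0.25] pointing down, gripper open.
Joint ranges: [-3.13, 3.13], [-1.02, 2.26], [0.13, 2.54], [-0.95, 4.09], [0.21, 2.88], [-2.74, 2.74]. Speed limits (rad/s): [2.57, 2.57, 3.14, 3.14, 3.14, 3.14].

### API

Orientations are given as a 3x3 rotation matrix whose columns are the frame's x, y, z axes.
In Python, from plant import telemetry, eyes, job gives the robot as it stands. The module is installed in compiled form; this text tells all that it offers.
- The arm moves only by the tool arm_command, never from a script. Its argument "plan" is a list of rows, each a list of 7 numbers: the shift along the tool's x, y, z in mm, then the turn, a rotation vector about the tool's x, y, z in rad, then the finger opening in mm, from 0 to 85.4. A call has 1 to 5 rows; each row shifts and turns the commanded pose from where the row before left it, along the tool's axes as they then stand; what a row does not reach is not made up. A row lasts 1/12 s, in which the tool goes at most 41.7 mm and 7.16 degrees, less where a joint would pass 70% of its speed; a pose out of reach is approached as far as the arm can. A call is refused whole if a number of a shift passes 41.7 or a number of a turn 0.125, either way. A call with a gripper value outside its range is refused whole. The fingers move at their own pace and stop on an object; the grip force is fixed at half the most. Time passes only in rows, so rows that do not move let the fingers close. It gives the time, the measured TCP pose, the force, the opening and the grip force at its end, in the units of the state.
- telemetry.get_state(): the state, without advancing time (a new reading comes with each control period).
- eyes.grab_frame(name): name is "scene" or "top" or "wrist"; returns (picture, depth): 420x560x3 uint8, blue, green, red; 420x560 float32, m along the optical axis (not along the pixel's ray), 0 where there is no reading.
- eyes.calibration(name): a dict with "K" (3x3 intrinsics, pixels), "k1" (the pictures are not rectified: a ray, as slopes to the right and down, at radius r is drawn at 1 + k1 r^2 times it, then the intrinsics apply), "cam_to_world" (4x4, takes a point from camera to world coordinates). Camera axes: x right, y down, z forward; pixel columns grow to the right and rows downward; lengths in m; the calibration is good to about 2 mm. A picture is of the moment at which its call begins: read the wrist's pose just before it. calibration takes no time and is no camera call; for the wrist camera it gives the pose at the moment of the call.
- job.job_done(): hands the job in; it is judged then, once.
The state is a dict: "time": time; "q": joint angles; "qd": joint speeds; "joint_efforts": joint torques, N m; "tool_pos": TCP position; "tool_rot": TCP orientation; "force": force on the tool from outside, world axes, zero at the start; "ft_torque": the same for the moment, N m; "opening": opening from 0.0 (shut) to 1.0 (fully open); "gripper_force": force on a finger pad.
Only numpy, scipy, OpenCV 4.12 (cv2) and the standard library are available. Lean on these libraries where they do the work, as an engineer would, in place of code of your own. Each camera call takes 0.05 s, during which the arm holds its last target. There are 200 camera calls.

### The job

Set up the bowl stand: swing the black clamping lever on the stand fully open, slide the ring arm's stem level into the sleeve until its engraved depth line is at the sleeve's mouth, let go, and swing the lever fully shut so that the arm is clamped with its ring level. Do not knock or shift the bottles, the small carton, the vial and the tape roll standing round the work.

Things in the scene. Friction and masses are not known exactly. Their poses are not given: they have to be found in the camera images.
- stand: Fixed bowl stand (heavy, does not move): grey cast base, 22 mm post, and on the post a level aluminium sleeve, 32 mm thick, 56 mm long; its clamp housing tops out 158 mm above the table. Origin on the table under the sleeve's middle; the base reaches x -105 to +55, y -55 to +55 mm, 15 mm high. x is the direction in which the stem is pushed in; z is up.
- mouth (a point): Centre of the sleeve's mouth on the bore axis, 28 mm from the stand's origin along -x, 130 mm above the table; axes as the stand. The stem enters along +x. The bore is level, 18 mm across (23 mm at the flared mouth) and open right through: nothing stops the stem at the line. A pad from above blocks it while the lever is shut, clear from 1.2 rad; shutting presses the stem down 1 mm and levels it.
- lever_pivot (a point): Point on the vertical turning axis of the clamping lever, above the stand's origin, at the height of the lever's handle (182 mm above the table); same axes as the stand.
- clamp_lever (a joint): Angle of the clamping lever about the vertical axis over the sleeve: 0 = fully shut (clamped), pointing along the stand's +x; 1.5 rad = fully open, pointing along the stand's +y (anticlockwise from above opens). Stops at both ends, stays where it is left; about 5 N at the handle moves it, about 8 N for the last part of clamping.
- lever_handle (a point): Middle of the lever's black round handle: 62 mm from the turning axis, 182 mm above the table. The handle is a level bar 14 mm thick, from 37 to 85 mm from the axis, free on all sides; a 27 mm hub stands on the axis (top 182 mm).
- ring_arm: Loose ring arm, 215 mm long, about 0.22 kg, lying flat. Origin at the centre of its ribbed grey grip block (36 mm along x, 20 across y, 24 high), also its centre of mass; 12 mm above the table as it lies, z up. A steel stem tube 16 mm thick runs along +x to x = 113 mm, the last 8 mm tapering to 10 mm. A flat steel ring (80 mm outside, 8 mm bar) is centred at x = -62 mm.
- depth_line (a point): The dark line engraved round the stem, on the stem's axis, 58 mm from the grip block's centre towards the plain end (55 mm short of that end).
- stem_end (a point): The plain end of the stem, on its axis, 113 mm from the grip block's centre.
- bottle_tall: Bystander: clear infusion bottle, 65 mm thick, 198 mm tall, standing beside the stand. Origin at the centre of its underside.
- bottle_short: Bystander: clear infusion bottle, 71 mm thick, 184 mm tall, standing behind the stand. Origin at the centre of its underside.
- small_carton: Bystander: small carton 38 x 61 x 86 mm standing near the lever's shut end. Origin at the centre of its underside.
- vial: Bystander: glass vial, 33 mm thick, 56 mm tall, standing beside the ring arm's stem. Origin at the centre of its underside.
- tape: Bystander: roll of surgical tape, 56 mm across, 25 mm high, lying beside the ring arm's stem. Origin at the centre of its underside.
- jar: Bystander: squat white plastic bottle with a screw cap, 72 mm thick, 122 mm tall, standing in front of the sleeve's mouth, to one side of the stem's path. Origin at the centre of its underside.

How it is judged:
By the outcome, as a careful person would: the job done as asked, in the order asked, and still so for the second after the job is handed in, with the robot touching nothing.
It also fails if it takes over 69 s, if anything falls off the work surface, if the arm or the gripper's body presses on something with over 40 N, if the wrist force passes 120 N, or if a joint passes its speed limit or range.

## Working session

There is one attempt and no reset: what is moved stays moved. The work goes in short steps, Python scripts to look and compute and a tool call to move; the robot and the scene stay as the last step left them, time stands still between calls to the robot, and variables do not carry over. Pictures are saved under pics/ and viewed, at most 14 in all, crops included, and the job is handed in when it is done.

Besides the shell and the picture viewer there is one more tool, called after "Call:" as name(argument=value, ...), one argument or row to a line, values as JSON. arm_command: Moves the arm, as the interface text tells. Its arguments: {"type":"object","properties":{"plan":{"type":"array","items":{"type":"array","items":{"type":"number"}}}},"required":["plan"]}

```bash
mkdir -p pics
cat > h.py <<'E'
import numpy as np, cv2
from plant import telemetry, eyes, job
def grab(n,save=None):
    c=eyes.calibration(n); p,d=eyes.grab_frame(n)
    np.savez('last_%s.npz'%n,p=p,d=d,K=c['K'],k1=c['k1'],T=c['cam_to_world'])
    if save: cv2.imwrite('pics/'+save,p)
    return p,d,c
def load(n):
    return np.load('last_%s.npz'%n)
def ray(L,u,v):
    K=L['K'];k=float(L['k1'])
    a=np.array([(u-K[0,2])/K[0,0],(v-K[1,2])/K[1,1]]);s=a.copy()
    for _ in range(20): s=a/(1+k*(s@s))
    return s
def pt(L,u,v,z=None):
    """world point from depth, or on plane z"""
    s=ray(L,u,v);T=L['T']
    if z is None:
        w=L['d'][int(v)-1:int(v)+2,int(u)-1:int(u)+2];w=w[w>0]
        if len(w)==0: return np.full(3,np.nan)
        return T[:3,:3]@(np.r_[s,1]*np.median(w))+T[:3,3]
    r=T[:3,:3]@np.r_[s,1];o=T[:3,3]
    return o+r*(z-o[2])/r[2]
E
python3 - <<'E'
from h import *
np.set_printoptions(precision=4,suppress=True)
for n in('scene','top'):
    p,d,c=grab(n,n+'0.png'); print(n,c['K'][0],c['k1'],c['cam_to_world'])
s=telemetry.get_state();print(s)
E
```

```text
scene [447.4007   0.     284.0788] -0.07619696150270279 [[ 0.9185 -0.2523  0.3043  0.2054]
 [-0.395  -0.6182  0.6796 -0.6602]
 [ 0.0167 -0.7444 -0.6675  0.9058]
 [ 0.      0.      0.      1.    ]]
top [412.0886   0.     280.6189] -0.05158892824658857 [[ 0.0038 -0.9983  0.0576  0.502 ]
 [-0.9997 -0.0024  0.0251  0.1136]
 [-0.0249 -0.0577 -0.998   1.1366]
 [ 0.      0.      0.      1.    ]]
{'time': 0.1, 'q': array([ 0.9919,  0.2457,  1.5589,  0.    ,  1.3387, -0.1741]), 'qd': array([ 0.0027, -0.0019, -0.0043,  0.0003,  0.0005, -0.0012]), 'joint_efforts': array([ -0.0006, -43.067 , -32.713 ,  -0.0001,   0.0028,  -0.    ]), 'tool_pos': array([0.2557, 0.5971, 0.2493]), 'tool_rot': array([[-0.9192,  0.3939, -0.001 ],
       [ 0.3939,  0.9192, -0.0014],
       [ 0.0003, -0.0017, -1.    ]]), 'force': array([ 0.6686, -0.0136,  0.3813]), 'ft_torque': array([ 0.0369,  0.0163, -0.0648]), 'gripper_force': 0.0, 'opening': 1.0009257708856865}
```

View pics/scene0.png

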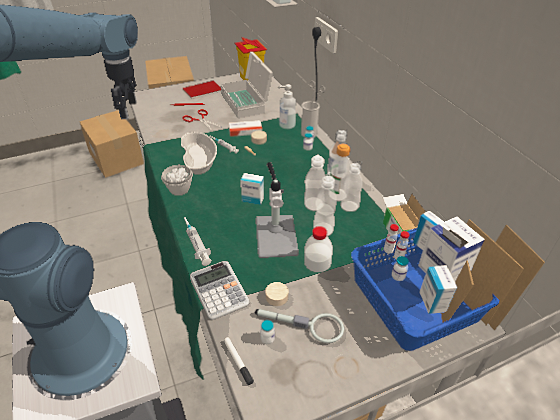

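View pics/top0.png

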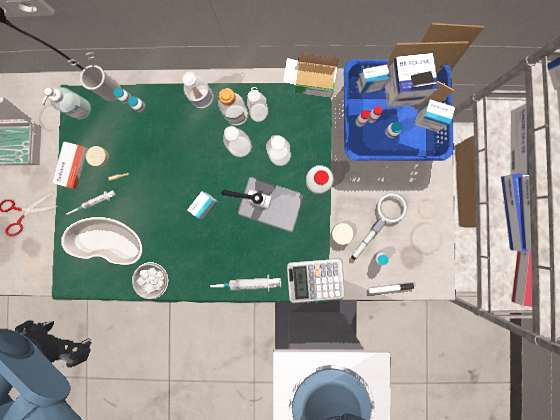

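The top view shows the stand at about (270,200) with its lever pointing left, the jar at (320,180), the ring at (391,208) and the stem end at (352,262). The tape is at (342,233), the vial at (382,259) and the carton at (201,205). I'll enlarge the crops next.

Run:
```python
from h import *
p=load('top')['p']
a=cv2.resize(p[165:235,185:335],None,fx=5,fy=5,interpolation=cv2.INTER_CUBIC)
b=cv2.resize(p[185:275,325:425],None,fx=5,fy=5,interpolation=cv2.INTER_CUBIC)
cv2.imwrite('pics/cA.png',a);cv2.imwrite('pics/cB.png',b)
```

```text
(no output)
```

View pics/cA.png

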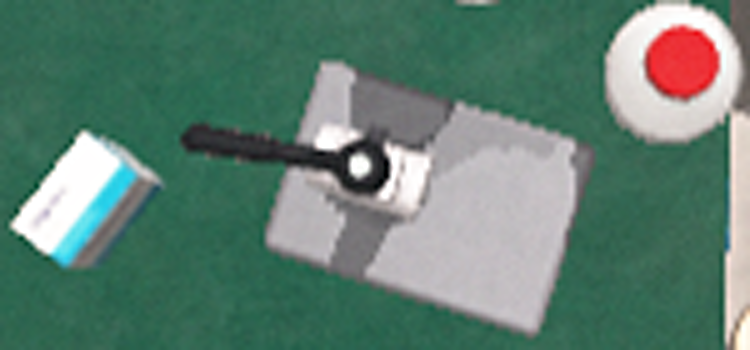

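View pics/cB.png

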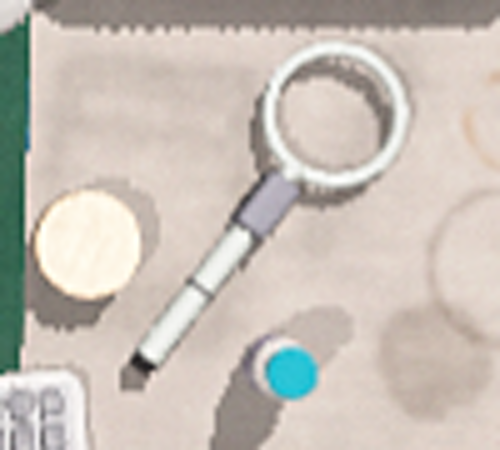

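Run:
```python
from h import *
np.set_printoptions(precision=4,suppress=True)
L=load('top')
A=lambda x,y:(185+(x-2)/5,165+(y-2)/5)
B=lambda x,y:(325+(x-2)/5,185+(y-2)/5)
C=[pt(L,*A(*q),z=.015) for q in[(330,62),(595,150),(535,335),(268,243)]]
c=np.array(C);print(c)
sx=(c[0]-c[1]+c[3]-c[2]);print('len',np.linalg.norm(sx)/2,'ang',np.arctan2(sx[1],sx[0]))
sx/=np.linalg.norm(sx);print('origin',c.mean(0)+.025*sx)
print('hub',pt(L,*A(362,165),z=.182),pt(L,*A(362,165)))
e=pt(L,*A(186,137),z=.182);h=pt(L,*A(362,165),z=.182);print('lever end',e,'ang',np.arctan2(*(e-h)[1::-1]),np.linalg.norm(e-h))
print('sleeve corners',[pt(L,*A(*q),z=.158) for q in[(432,150),(415,218)]])
print('ring',pt(L,*B(337,115),z=.012),'stem',pt(L,*B(143,362),z=.012),'line',pt(L,*B(199,288),z=.012),'grip',pt(L,*B(268,203),z=.024),pt(L,*B(268,203)))
g=[('jar',A(683,62),.122),('vial',B(291,373),.056),('tape',B(90,243),.025),('carton',A(75,188),.086)]
for n,q,z in g: print(n,pt(L,*q,z=z),pt(L,*q))
for n,q in[('bt',(236,140)),('bs',(280,148)),('calc',(315,275))]: print(n,pt(L,*q),pt(L,*q,z=.19))
```

```text
[[0.6243 0.2243 0.015 ]
 [0.5763 0.0792 0.015 ]
 [0.4756 0.1116 0.015 ]
 [0.525  0.2574 0.015 ]]
len 0.15343069993942723 ang 1.247620873041624
origin [0.5583 0.1918 0.015 ]
hub [0.558  0.1925 0.182 ] [0.5578 0.1923 0.1848]
lever end [0.5709 0.2749 0.182 ] ang 1.4155801380562254 0.08343761521506234
sleeve corners [array([0.5667, 0.1611, 0.158 ]), array([0.5342, 0.169 , 0.158 ])]
ring [ 0.5416 -0.1616  0.012 ] stem [ 0.4075 -0.0553  0.012 ] line [ 0.4475 -0.0858  0.012 ] grip [ 0.4938 -0.1211  0.024 ] [ 0.4937 -0.1212  0.0234]
jar [0.6129 0.039  0.122 ] [0.6129 0.039  0.1216]
vial [ 0.4057 -0.1257  0.056 ] [ 0.4059 -0.1251  0.0583]
tape [ 0.4721 -0.0252  0.025 ] [ 0.4721 -0.0252  0.0249]
carton [0.5515 0.3483 0.086 ] [0.5514 0.3481 0.087 ]
bt [0.6981 0.2461 0.1591] [0.6919 0.2419 0.19  ]
bs [0.6736 0.1393 0.1861] [0.6729 0.1392 0.19  ]
calc [0.3594 0.0483 0.0179] [0.3813 0.0584 0.19  ]
```

```bash
cat >> h.py <<'E'
from scipy.spatial.transform import Rotation as Ro
def tgtR(deg):
    """tool straight down, tool y at world angle deg"""
    a=np.radians(deg);y=np.array([np.cos(a),np.sin(a),0]);z=np.array([0,0,-1.]);return np.column_stack([np.cross(y,z),y,z])
def rows(way,op,start=None,dec=0):
    """way: list of (pos, ydeg, nrows); straight legs, prints rows in tool axes (shift first, then turn)"""
    s=telemetry.get_state()
    p,R=(np.array(s['tool_pos']),np.array(s['tool_rot'])) if start is None else start
    k=0
    for q,deg,n in way:
        rv=Ro.from_matrix(R.T@tgtR(deg)).as_rotvec()/n
        d=(np.array(q)-p)/n
        for _ in range(n):
            a=np.round(R.T@d*1000,dec);t=np.round(rv,3)
            print('[%s,%s],'%(','.join('%g'%v for v in np.r_[a,t]+0),op),end='\n' if k%5==4 else ' ');k+=1
            p=p+R@a/1000;R=R@Ro.from_rotvec(t).as_matrix()
    print('\nend',p.round(4),'y',np.degrees(np.arctan2(R[1,1],R[0,1])).round(1))
O=np.array([.558,.192,0]);SA=1.248
def lev(th,z=.184,r=.062,lead=0):
    a=SA+th;return np.r_[O[:2]+r*np.array([np.cos(a),np.sin(a)])+lead*np.array([-np.sin(a),np.cos(a)]),z],np.degrees(a)-90
def st(x,y,z):
    """stand coords -> world"""
    c,s=np.cos(SA),np.sin(SA);return np.array([O[0]+c*x-s*y,O[1]+s*x+c*y,z])
E
python3 - <<'E'
from h import *
p,a=lev(.168,.25);rows([(p,a,15)],40)
E
```

```text
[-28,-13,0,0,0,0.088,40], [-29,-10,0,0,0,0.088,40], [-30,-8,0,0,0,0.088,40], [-31,-5,0,0,0,0.088,40], [-31,-2,0,0,0,0.088,40],
[-31,0,0,0,0,0.088,40], [-31,3,0,0,0,0.088,40], [-30,6,0,0,0,0.088,40], [-30,8,0,0,0,0.088,40], [-29,11,0,0,0,0.088,40],
[-28,13,0,0,0,0.088,40], [-27,16,0,0,0,0.088,40], [-25,18,0,0,0,0.088,40], [-23,20,0,0,0,0.088,40], [-21,22,0,0,0,0.088,40],

end [0.5669 0.2532 0.2495] y -8.8
```

Call:
arm_command(
  plan=[
    [-28,-13,0,0,0,0.088,40],
    [-29,-10,0,0,0,0.088,40],
    [-30,-8,0,0,0,0.088,40],
    [-31,-5,0,0,0,0.088,40],
    [-31,-2,0,0,0,0.088,40],
  ],
)

```text
time: 0.52
tool_pos: [0.361, 0.4816, 0.2497]
tool_rot: [[-0.661, 0.75, -0.001], [0.75, 0.661, -0.001], [-0.0, -0.001, -1.0]]
force: [0.9, 0.8, 0.2]
opening: 0.467
gripper_force: 0.0
```

Call:
arm_command(
  plan=[
    [-31,0,0,0,0,0.088,40],
    [-31,3,0,0,0,0.088,40],
    [-30,6,0,0,0,0.088,40],
    [-30,8,0,0,0,0.088,40],
    [-29,11,0,0,0,0.088,40],
  ],
)

```text
time: 0.93
tool_pos: [0.4647, 0.3666, 0.2499]
tool_rot: [[-0.278, 0.961, -0.001], [0.961, 0.278, -0.0], [-0.0, -0.001, -1.0]]
force: [0.6, 1.0, 0.8]
opening: 0.469
gripper_force: 0.0
```

Call:
arm_command(
  plan=[
    [-28,13,0,0,0,0.088,40],
    [-27,16,0,0,0,0.088,40],
    [-25,18,0,0,0,0.088,40],
    [-23,20,0,0,0,0.088,40],
    [-21,22,0,0,0,0.088,40],
  ],
)

```text
time: 1.35
tool_pos: [0.5678, 0.2522, 0.2498]
tool_rot: [[0.158, 0.987, -0.001], [0.987, -0.158, -0.0], [-0.0, -0.001, -1.0]]
force: [0.9, 0.7, 0.1]
opening: 0.467
gripper_force: 0.0
```

Run:
```python
from h import *
grab('wrist','w1.png')
p,a=lev(.168,.183);rows([(p,a,4)],40)
```

```text
[1,-1,17,0.001,0.001,-0.003,40], [1,-1,17,0.001,0.001,-0.003,40], [1,-1,17,0.001,0.001,-0.003,40], [1,-1,17,0.001,0.001,-0.003,40], 
end [0.5678 0.2529 0.1818] y -8.8
```

View pics/w1.png

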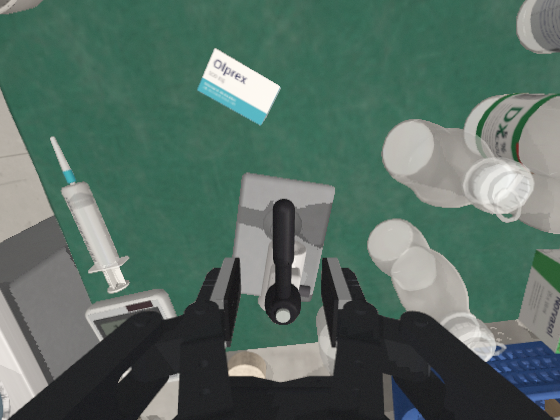

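The wrist view shows the lever handle centred between the fingers (column 283, rows 200–320) and lined up with them. I'll descend and swing it open.

Run:
```python
from h import *
s=telemetry.get_state()
w=[]
for th in np.linspace(.168,1.5,13)[1:]: w.append((*lev(th,.183,.062,.004),1))
w.append((*lev(1.5,.183,.062,.008),1));w.append((*lev(1.5,.183,.062,.010),1))
p,a=lev(.168,.183);rows(w,22,start=(np.array([.568,.253,.183]),tgtR(a)),dec=1)
```

```text
[-0.6,-11.3,0,0,0,-0.111,22], [-0.9,-6.9,0,0,0,-0.111,22], [-0.8,-6.8,0,0,0,-0.111,22], [-0.8,-6.8,0,0,0,-0.111,22], [-0.8,-6.9,0,0,0,-0.111,22],
[-0.9,-6.8,0,0,0,-0.111,22], [-0.8,-6.9,0,0,0,-0.111,22], [-0.8,-6.8,0,0,0,-0.111,22], [-0.8,-6.9,0,0,0,-0.111,22], [-0.9,-6.8,0,0,0,-0.111,22],
[-0.8,-6.8,0,0,0,-0.111,22], [-0.8,-6.9,0,0,0,-0.111,22], [0,-4,0,0,0,0,22], [0,-2,0,0,0,0,22], 
end [0.4969 0.2065 0.183 ] y 67.4
```

Call:
arm_command(
  plan=[
    [1,0,17,0,0,0,40],
    [0,0,17,0,0,0,40],
    [0,0,17,0,0,0,40],
    [0,0,16,0,0,0,22],
    [0,0,0,0,0,0,22],
  ],
)

```text
time: 1.82
tool_pos: [0.5651, 0.254, 0.1789]
tool_rot: [[0.153, 0.988, -0.007], [0.988, -0.153, -0.002], [-0.003, -0.006, -1.0]]
force: [0.4, -0.2, -1.2]
opening: 0.257
gripper_force: 0.1
```

Call:
arm_command(
  plan=[
    [-0.6,-9,0,0,0,-0.111,22],
    [-0.9,-6.9,0,0,0,-0.111,22],
    [-0.8,-6.8,0,0,0,-0.111,22],
    [-0.8,-6.8,0,0,0,-0.111,22],
    [-0.8,-6.9,0,0,0,-0.111,22],
  ],
)

```text
time: 2.23
tool_pos: [0.5324, 0.2491, 0.1842]
tool_rot: [[-0.396, 0.918, 0.003], [0.918, 0.396, 0.001], [-0.0, 0.003, -1.0]]
force: [4.0, 1.9, -2.6]
opening: 0.256
gripper_force: 1.9
```

Call:
arm_command(
  plan=[
    [-0.9,-6.8,0,0,0,-0.111,22],
    [-0.8,-6.9,0,0,0,-0.111,22],
    [-0.8,-6.8,0,0,0,-0.111,22],
    [-0.8,-6.9,0,0,0,-0.111,22],
    [-0.9,-6.8,0,0,0,-0.111,22],
  ],
)

```text
time: 2.65
tool_pos: [0.5066, 0.2268, 0.1841]
tool_rot: [[-0.82, 0.572, 0.001], [0.572, 0.82, 0.003], [0.001, 0.003, -1.0]]
force: [-0.1, 5.5, -1.6]
opening: 0.257
gripper_force: 2.1
```

Call:
arm_command(
  plan=[
    [-0.8,-6.8,0,0,0,-0.111,22],
    [-0.8,-6.9,0,0,0,-0.111,22],
    [0,-4,0,0,0,0,22],
    [0,-2,0,0,0,0,22],
    [0,0,0,0,0,0,22],
  ],
)

```text
time: 3.07
tool_pos: [0.4987, 0.2103, 0.1841]
tool_rot: [[-0.923, 0.386, 0.002], [0.386, 0.923, 0.007], [0.001, 0.007, -1.0]]
force: [1.9, 12.1, -3.4]
opening: 0.262
gripper_force: 6.2
```

Call:
arm_command(
  plan=[
    [0,-3,0,0,0,0,22],
    [0,-1,0,0,0,0,22],
    [0,0,0,0,0,0,22],
  ],
)

```text
time: 3.32
tool_pos: [0.4985, 0.2098, 0.1843]
tool_rot: [[-0.922, 0.386, 0.007], [0.386, 0.922, 0.015], [-0.001, 0.016, -1.0]]
force: [8.8, 27.6, -8.7]
opening: 0.256
gripper_force: 14.3
```

Run:
```python
from h import *
up=np.array([.493,-.122,.25])
s=telemetry.get_state();p=np.array(s['tool_pos'])+[0,0,.08]
rows([(up,52,10)],60,start=(p,np.array(s['tool_rot'])))
```

```text
[-12,-31,1,0.002,0,0.027,60], [-13,-30,1,0.002,0,0.027,60], [-14,-30,1,0.002,0,0.027,60], [-15,-30,1,0.002,0,0.027,60], [-16,-29,1,0.002,0,0.027,60],
[-16,-29,1,0.002,0,0.027,60], [-17,-28,1,0.002,0,0.027,60], [-18,-28,1,0.002,0,0.027,60], [-19,-27,1,0.002,0,0.027,60], [-19,-27,1,0.002,0,0.027,60],

end [ 0.4937 -0.121   0.2521] y 51.8
```

Call:
arm_command(
  plan=[
    [0,8,0,0,0,0,24],
    [0,0,-5,0,0,0,26],
    [0,0,-25,0,0,0,26],
    [0,0,-30,0,0,0,40],
    [0,0,-15,0,0,0,60],
  ],
)

```text
time: 3.73
tool_pos: [0.5013, 0.2111, 0.2625]
tool_rot: [[-0.923, 0.385, 0.005], [0.385, 0.923, -0.0], [-0.004, 0.002, -1.0]]
force: [-0.2, -0.2, 0.6]
opening: 0.577
gripper_force: 0.0
```

Call:
arm_command(
  plan=[
    [-12,-33,0,0,0,0.027,60],
    [-13,-31,0,0,0,0.027,60],
    [-14,-30,0,0,0,0.027,60],
    [-15,-30,0,0,0,0.027,60],
    [-16,-30,0,0,0,0.027,60],
  ],
)

```text
time: 4.15
tool_pos: [0.4964, 0.0401, 0.2593]
tool_rot: [[-0.862, 0.506, 0.001], [0.506, 0.862, -0.001], [-0.001, -0.001, -1.0]]
force: [-0.0, 0.2, 0.8]
opening: 0.701
gripper_force: 0.0
```

Call:
arm_command(
  plan=[
    [-16,-29,0,0,0,0.027,60],
    [-17,-28,0,0,0,0.027,60],
    [-18,-28,0,0,0,0.027,60],
    [-19,-27,0,0,0,0.027,60],
    [-19,-27,0,0,0,0.027,60],
  ],
)

```text
time: 4.57
tool_pos: [0.4942, -0.1253, 0.2593]
tool_rot: [[-0.786, 0.618, 0.0], [0.618, 0.786, -0.001], [-0.001, -0.001, -1.0]]
force: [0.7, -0.7, 0.6]
opening: 0.703
gripper_force: 0.0
```

Run:
```python
from h import *
p,d,c=grab('wrist','w2.png');grab('top')
s=telemetry.get_state();print(s['tool_pos'],s['tool_rot'])
rows([(np.array([.493,-.122,.12]),52,4)],60)
```

```text
[ 0.49434458 -0.12750346  0.25931519] [[-7.83403847e-01  6.21512934e-01  2.91969999e-04]
 [ 6.21510749e-01  7.83402185e-01 -2.32514429e-03]
 [-1.67383718e-03 -1.64006449e-03 -9.99997254e-01]]
[1,1,35,0,0,-0.002,60], [1,1,35,0,0,-0.002,60], [1,1,35,0,0,-0.002,60], [1,1,35,0,0,-0.002,60], 
end [ 0.4937 -0.1222  0.1193] y 52.0
```

View pics/w2.png

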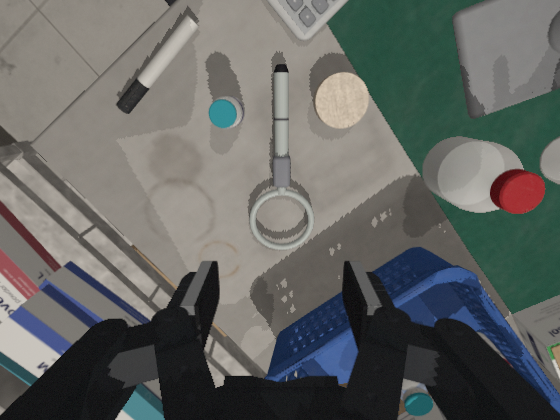

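In the wrist view the stem end is at (281,69), the depth line at (281,119), the grip block at (282,172) and the ring centre at (281,219). The vial (222,113) and the tape (342,100) leave finger room at the block.

Run:
```python
from h import *
np.set_printoptions(precision=4,suppress=True)
L=load('wrist')
S=pt(L,281,66,.012);l=pt(L,281,119,.02);g=pt(L,282,172,.024);r=pt(L,281,219,.012)
print(S,l,g,r)
d=S-r;print(np.degrees(np.arctan2(d[1],d[0])),np.linalg.norm(d),r[:2]+.062*d[:2]/np.linalg.norm(d),S[:2]-.113*d[:2]/np.linalg.norm(d))
# lever check from top view: dark pixels at lever height
T=load('top');m=(T['p'].max(2)<60)&(T['d']>0)
P=np.array([np.r_[pt(T,u,v)] for v,u in zip(*np.nonzero(m)) if 180<u<310 and 150<v<250])
P=P[(P[:,2]>.165)&(P[:,2]<.2)];D=P[:,:2]-O[:2];n=np.hypot(*D.T);k=n>.03
print(k.sum(),n.max(),np.median(np.arctan2(D[k,1],D[k,0]))-SA)
```

```text
[ 0.4076 -0.0566  0.012 ] [ 0.4493 -0.0894  0.02  ] [ 0.4953 -0.1241  0.024 ] [ 0.543 -0.163  0.012]
141.8289035263045 0.17222237819219324 [ 0.4942 -0.1247] [ 0.4964 -0.1264]
111 0.08381850581319311 1.5040727481540201
```

Run:
```python
from h import *
rows([(np.array([.4945,-.124,.07]),51.8,6),(np.array([.4945,-.124,.025]),51.8,4)],50,dec=1)
```

```text
[0.4,0.5,31.6,0,0,-0.001,50], [0.4,0.5,31.6,0,0,-0.001,50], [0.4,0.5,31.6,0,0,-0.001,50], [0.4,0.5,31.6,0,0,-0.001,50], [0.4,0.5,31.6,0,0,-0.001,50],
[0.4,0.5,31.6,0,0,-0.001,50], [0,0.1,11.2,0,0,0.001,50], [0,0.1,11.2,0,0,0.001,50], [0,0.1,11.2,0,0,0.001,50], [0,0.1,11.2,0,0,0.001,50],

end [ 0.4946 -0.1239  0.0249] y 51.7
```

Call:
arm_command(
  plan=[
    [0.4,0.5,31.6,0,0,-0.001,50],
    [0.4,0.5,31.6,0,0,-0.001,50],
    [0.4,0.5,31.6,0,0,-0.001,50],
    [0.4,0.5,31.6,0,0,0,50],
    [0.4,0.5,31.6,0,0,0,50],
  ],
)

```text
time: 5.08
tool_pos: [0.4947, -0.1198, 0.0998]
tool_rot: [[-0.79, 0.614, 0.001], [0.614, 0.79, -0.001], [-0.001, -0.0, -1.0]]
force: [1.0, 1.1, 0.1]
opening: 0.587
gripper_force: 0.0
```

Call:
arm_command(
  plan=[
    [0.4,0.5,25,0,0,0,50],
    [0,0,20,0,0,0,50],
    [0,0,5,0,0,0,50],
    [0,0,2,0,0,0,50],
    [0,0,0,0,0,0,50],
  ],
)

```text
time: 5.5
tool_pos: [0.4952, -0.1194, 0.0492]
tool_rot: [[-0.79, 0.613, 0.001], [0.613, 0.79, -0.001], [-0.001, -0.0, -1.0]]
force: [-0.0, -0.9, 0.5]
opening: 0.587
gripper_force: 0.0
```

Call:
arm_command(
  plan=[
    [-2.3,-4,8,0,0,0,50],
    [0,0,8,0,0,0,50],
    [0,0,5,0,0,0,50],
    [0,0,3,0,0,0,50],
    [0,0,0,0,0,0,50],
  ],
)

```text
time: 5.92
tool_pos: [0.4935, -0.1236, 0.0235]
tool_rot: [[-0.79, 0.613, -0.001], [0.613, 0.79, 0.001], [0.002, -0.0, -1.0]]
force: [-0.1, 0.2, -0.5]
opening: 0.583
gripper_force: 0.0
```

Call:
arm_command(
  plan=[
    [0,0,0,0,0,0,0],
    [0,0,0,0,0,0,0],
    [0,0,0,0,0,0,0],
    [0,0,0,0,0,0,0],
    [0,0,0,0,0,0,0],
  ],
)

```text
time: 6.33
tool_pos: [0.4944, -0.124, 0.0248]
tool_rot: [[-0.79, 0.613, 0.001], [0.613, 0.79, -0.0], [-0.001, 0.0, -1.0]]
force: [-0.4, 0.6, 2.9]
opening: 0.219
gripper_force: 59.9
```

Run:
```python
from h import *
s=telemetry.get_state();p=np.array(s['tool_pos'])+[0,0,.165];print(st(-.196,0,.19))
rows([(st(-.196,0,.19),np.degrees(SA)-90,12)],0,start=(p,tgtR(51.8)),dec=1)
```

```text
[0.49582494 0.00612299 0.19      ]
[6.6,8.6,0,0,0,0.102,0], [7.5,7.9,0,0,0,0.102,0], [8.2,7.1,0,0,0,0.102,0], [8.9,6.2,0,0,0,0.102,0], [9.5,5.3,0,0,0,0.102,0],
[10,4.3,0,0,0,0.102,0], [10.4,3.2,0,0,0,0.102,0], [10.6,2.2,0,0,0,0.102,0], [10.8,1.1,0,0,0,0.102,0], [10.8,0,0,0,0,0.102,0],
[10.8,-1.1,0,0,0,0.102,0], [10.6,-2.2,0,0,0,0.102,0], 
end [0.496  0.0062 0.1898] y -18.3
```

Call:
arm_command(
  plan=[
    [0,0,-10,0,0,0,0],
    [0,0,-35,0,0,0,0],
    [0,0,-40,0,0,0,0],
    [0,0,-40,0,0,0,0],
    [0,0,-40,0,0,0,0],
  ],
)

```text
time: 6.75
tool_pos: [0.4931, -0.1233, 0.1909]
tool_rot: [[-0.79, 0.613, -0.001], [0.613, 0.79, 0.001], [0.001, -0.0, -1.0]]
force: [0.7, 0.4, -2.4]
opening: 0.22
gripper_force: 59.2
```

Call:
arm_command(
  plan=[
    [6.6,8.6,0,0,0,0.102,0],
    [7.5,7.9,0,0,0,0.102,0],
    [8.2,7.1,0,0,0,0.102,0],
    [8.9,6.2,0,0,0,0.102,0],
    [9.5,5.3,0,0,0,0.102,0],
  ],
)

```text
time: 7.17
tool_pos: [0.4936, -0.0687, 0.1893]
tool_rot: [[-0.386, 0.923, -0.001], [0.923, 0.386, 0.0], [0.001, -0.001, -1.0]]
force: [0.0, 0.2, -1.2]
opening: 0.22
gripper_force: 59.3
```

Call:
arm_command(
  plan=[
    [10,4.3,0,0,0,0.102,0],
    [10.4,3.2,0,0,0,0.102,0],
    [10.6,2.2,0,0,0,0.102,0],
    [10.8,1.1,0,0,0,0.102,0],
    [10.8,0,0,0,0,0.102,0],
  ],
)

```text
time: 7.58
tool_pos: [0.4939, -0.0145, 0.1892]
tool_rot: [[0.114, 0.994, -0.001], [0.994, -0.114, 0.0], [0.0, -0.001, -1.0]]
force: [-0.4, -0.8, -2.0]
opening: 0.222
gripper_force: 59.3
```

Call:
arm_command(
  plan=[
    [10.8,-1.1,0,0,0,0.102,0],
    [10.6,-2.2,0,0,0,0.102,0],
    [0,0,20,0,0,0,0],
    [0,0,20,0,0,0,0],
    [0,0,7,0,0,0,0],
  ],
)

```text
time: 8.0
tool_pos: [0.4925, 0.0071, 0.1397]
tool_rot: [[0.307, 0.952, -0.005], [0.952, -0.307, 0.001], [-0.0, -0.005, -1.0]]
force: [-0.7, 0.3, -3.1]
opening: 0.218
gripper_force: 59.2
```

Call:
arm_command(
  plan=[
    [0,0,0,0,0,0,0],
    [0,0,0,0,0,0,0],
    [0,0,0,0,0,0,0],
  ],
)

```text
time: 8.25
tool_pos: [0.4954, 0.0061, 0.1435]
tool_rot: [[0.308, 0.951, 0.002], [0.951, -0.308, -0.0], [0.0, 0.002, -1.0]]
force: [0.3, 0.2, -1.8]
opening: 0.219
gripper_force: 59.2
```

Run:
```python
from h import *
s=telemetry.get_state();print(s['tool_pos'],np.degrees(np.arctan2(s['tool_rot'][1,1],s['tool_rot'][0,1])))
w=grab('wrist')[0];t=grab('top')[0];c=grab('scene')[0]
a=cv2.resize(t[165:235,245:345],(800,560),interpolation=cv2.INTER_CUBIC)
cv2.imwrite('pics/t3.png',a);cv2.imwrite('pics/w3.png',w)
```

```text
[0.49540405 0.00614468 0.14351331] -17.945741066585537
```

View pics/w3.png

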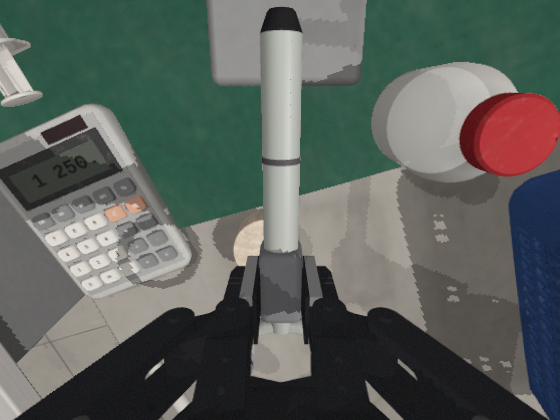

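The wrist view shows the stem straight along the tool's x axis: line at (281,161), tip at (281,15). I'll check its level and its alignment with the sleeve.

Run:
```python
from h import *
np.set_printoptions(precision=4,suppress=True)
ex=np.array([np.cos(SA),np.sin(SA)]);ey=np.array([-ex[1],ex[0]])
def sc(P): D=P[:2]-O[:2];return np.r_[D@ex,D@ey,P[2]]*1000
L=load('wrist')
for v in(35,60,100,140,161,200,240):
    P=pt(L,281,v);print('w',v,sc(P).round(1))
# top camera: stem surface points by depth
T=load('top')
for n,(z0,z1) in {'top':(.125,.15)}.items():
  V=[]
  for v in range(160,260):
    for u in range(290,345):
      P=pt(T,u,v)
      if z0<P[2]<z1: q=sc(P); V.append(q) if abs(q[1])<25 and q[0]<-60 else None
  V=np.array(V)
  for a in range(-170,-70,15):
    k=(V[:,0]>=a)&(V[:,0]<a+15)
    if k.sum(): print(a,k.sum(),V[k].mean(0).round(1))
# sleeve from scene+top: points at z .14-.16, within sleeve region
for n in('top','scene'):
  T=load(n);V=[]
  for v in range(130,300):
    for u in range(230,345):
      P=pt(T,u,v)
      if .10<P[2]<.165:
        q=sc(P)
        if abs(q[0])<40 and abs(q[1])<30: V.append(q)
  V=np.array(V);print(n,len(V),V.min(0),V.max(0))
  k=V[:,2]>150;print('top face',k.sum(),V[k].min(0).round(1),V[k].max(0).round(1),V[k].mean(0).round(1))
```

```text
w 35 [-93.3   0.  138.7]
w 60 [-101.3   -0.   138.6]
w 100 [-114.9   -0.2  138.8]
w 140 [-129.8   -0.3  138.6]
w 161 [-137.9   -0.4  139.5]
w 200 [-154.2   -0.6  139.1]
w 240 [-172.9   -0.7  137.9]
-140 39 [-132.2    3.9  137. ]
-125 40 [-117.3    4.4  137.1]
-110 40 [-102.5    4.7  136.8]
-95 32 [-89.    4.8 136.2]
top 206 [-26.9261 -18.9003 113.8676] [ 29.159   18.2303 160.4513]
top face 53 [-15.4 -18.9 150.2] [ 17.7  15.5 160.5] [ -1.8  -1.3 156.2]Traceback (most recent call last):
  File "<stdin>", line 29, in <module>
    return umr_minimum(a, axis, None, out, keepdims, initial, where)
ValueError: zero-size array to reduction operation minimum which has no identity
```

View pics/t3.png

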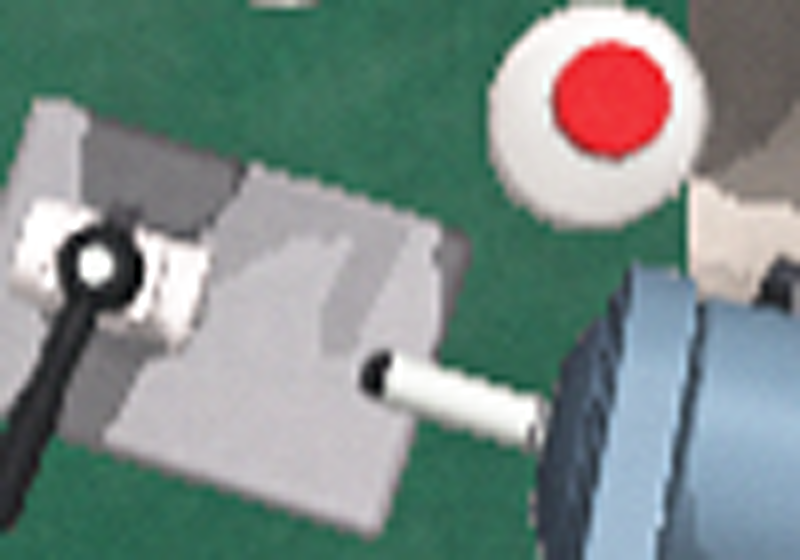

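Run:
```python
from h import *
np.set_printoptions(precision=4,suppress=True)
s=telemetry.get_state();c=eyes.calibration('wrist')
X=np.eye(4);X[:3,:3]=s['tool_rot'];X[:3,3]=s['tool_pos'];H=np.linalg.inv(X)@c['cam_to_world'];print(H)
Y=np.eye(4);Y[:3,:3]=tgtR(-9.1);Y[:3,3]=[.5675,.2528,.2498]
L=dict(K=c['K'],k1=c['k1'],T=Y@H)
h=pt(L,282.5,314,.184);e=pt(L,283.5,200,.182);print('hub',h,'end',e,np.linalg.norm((e-h)[:2]))
# sleeve edges in top view (crop scale 8, origin 245,165)
T=load('top');A=lambda x,y:(245+x/8-.44,165+y/8-.44)
ex=np.array([np.cos(SA),np.sin(SA)]);ey=np.array([-ex[1],ex[0]])
for n,q,z in[('mouth a',(212,243),.142),('mouth b',(178,352),.142),('far a',(38,200),.142),('far b',(12,265),.142),('tip',(372,374),.13),('hub',(97,264),.184)]:
    D=pt(T,*A(*q),z)[:2]-O[:2];print(n,D@ex*1e3,D@ey*1e3)
```

```text
[[-0.0003 -0.9465 -0.3228  0.0828]
 [ 1.     -0.0003  0.0001  0.0011]
 [-0.0002 -0.3228  0.9465 -0.1235]
 [ 0.      0.      0.      1.    ]]
hub [0.5604 0.1922 0.184 ] end [0.5739 0.2736 0.182 ] 0.0825133556524337
mouth a -25.86952937065326 -18.03809598092059
mouth b -26.7546881123555 16.48595406021111
far a 28.40616928346086 -13.545117536846815
far b 29.473458368873338 7.65601267472301
tip -84.28970784198727 3.7275399885727847
hub 1.001761606458763 0.3523024627049354
```

Call:
arm_command(
  plan=[
    [0,2.8,0.7,0,0,0.01,0],
    [10,0,0,0,0,0,0],
    [20,0,0,0,0,0,0],
    [15,0,0,0,0,0,0],
    [0,0,0,0,0,0,0],
  ],
)

```text
time: 8.82
tool_pos: [0.5124, 0.0504, 0.1419]
tool_rot: [[0.315, 0.949, 0.001], [0.949, -0.315, 0.001], [0.001, 0.001, -1.0]]
force: [0.3, -0.8, -2.3]
opening: 0.217
gripper_force: 59.2
```

Call:
arm_command(
  plan=[
    [0,0,0,0,0,0,0],
    [0,0,0,0,0,0,0],
  ],
)

```text
time: 8.98
tool_pos: [0.5116, 0.0482, 0.1415]
tool_rot: [[0.317, 0.948, -0.0], [0.948, -0.317, -0.0], [-0.0, -0.0, -1.0]]
force: [-0.4, 0.4, -2.0]
opening: 0.217
gripper_force: 59.2
```

```bash
cat > m.py <<'E'
from h import *
np.set_printoptions(precision=4,suppress=True)
ex=np.array([np.cos(SA),np.sin(SA)]);ey=np.array([-ex[1],ex[0]])
def sc(P): D=P[:2]-O[:2];return np.r_[D@ex,D@ey,P[2]]*1000
def stem(T,lo,hi,zl=.125):
    V=[]
    for v in range(160,260):
        for u in range(255,345):
            P=pt(T,u,v)
            if zl<P[2]<.15:
                q=sc(P)
                if abs(q[1])<25 and lo<q[0]<hi: V.append(q)
    return np.array(V)
E
python3 - <<'E'
from m import *
s=telemetry.get_state();print(sc(s['tool_pos']),s['tool_rot'][:,1],s['tool_rot'][:,2])
t=grab('top')[0];grab('wrist')
cv2.imwrite('pics/t4.png',cv2.resize(t[180:220,255:325],(784,448),interpolation=cv2.INTER_CUBIC))
V=stem(load('top'),-110,-40)
for a in range(-110,-40,10):
    k=(V[:,0]>=a)&(V[:,0]<a+10)
    if k.sum(): print(a,k.sum(),V[k].mean(0).round(1))
L=load('wrist')
for v in(40,80,120,200): print(sc(pt(L,281,v)).round(1))
E
```

```text
[-151.0629   -1.5957  141.5224] [ 0.9484 -0.3171 -0.0002] [-0.0003 -0.0002 -1.    ]
-90 2 [-80.5   8.2 134.5]
-80 27 [-74.6   1.4 135. ]
-70 27 [-64.8   1.8 135.2]
-60 26 [-55.    1.7 134.5]
-50 26 [-45.4   1.9 134.6]
[-50.1  -3.  136.9]
[-63.2  -3.  136.7]
[-77.4  -3.  136.4]
[-109.6   -3.   136.8]
```

View pics/t4.png

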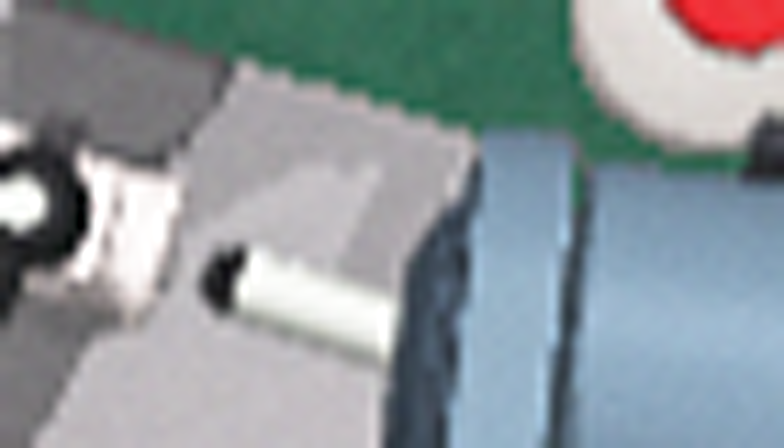

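The top view shows the tip at (215,280), about 10 mm short of the mouth centre at about (168,251). The stem is a couple of mm towards +y and about 1.3 mm low, so I'll correct both and enter gently.

Call:
arm_command(
  plan=[
    [0,1.7,-1.5,0,0,0,0],
    [5,0,0,0,0,0,0],
    [5,0,0,0,0,0,0],
    [4,0,0,0,0,0,0],
    [0,0,0,0,0,0,0],
  ],
)

```text
time: 9.5
tool_pos: [0.5179, 0.0616, 0.1431]
tool_rot: [[0.317, 0.949, 0.0], [0.949, -0.317, 0.0], [0.0, 0.0, -1.0]]
force: [-0.4, -0.4, -2.1]
opening: 0.215
gripper_force: 59.2
```

Call:
arm_command(
  plan=[
    [4,0,0,0,0,0,0],
    [4,0,0,0,0,0,0],
    [0,0,0,0,0,0,0],
    [0,0,0,0,0,0,0],
  ],
)

```text
time: 9.83
tool_pos: [0.5203, 0.0688, 0.1431]
tool_rot: [[0.317, 0.948, -0.0], [0.948, -0.317, -0.0], [-0.0, -0.0, -1.0]]
force: [-0.2, -0.4, -1.5]
opening: 0.22
gripper_force: 59.2
```

Call:
arm_command(
  plan=[
    [4,0,0,0,0,0,0],
    [4,0,0,0,0,0,0],
    [4,0,0,0,0,0,0],
    [0,0,0,0,0,0,0],
  ],
)

```text
time: 10.17
tool_pos: [0.524, 0.0807, 0.1429]
tool_rot: [[0.317, 0.949, -0.001], [0.949, -0.317, 0.001], [0.0, -0.001, -1.0]]
force: [-0.6, 0.7, -2.5]
opening: 0.218
gripper_force: 59.3
```

Run:
```python
from m import *
s=telemetry.get_state();print(sc(s['tool_pos']),s['force'],s['ft_torque'])
t=grab('top')[0];w=grab('wrist')[0]
cv2.imwrite('pics/w5.png',cv2.resize(w[0:200,180:380],(600,600),interpolation=cv2.INTER_CUBIC))
```

```text
[-116.3822   -3.0387  142.8936] [-0.6183  0.6929 -2.4586] [0.1723 0.1878 0.1766]
```

View pics/w5.png

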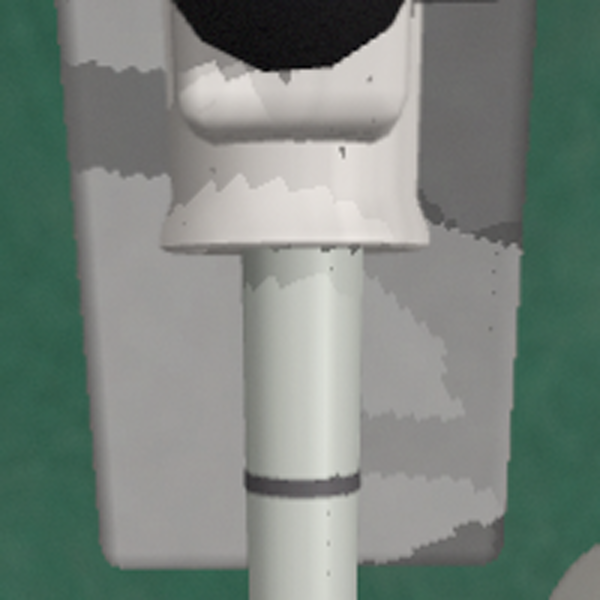

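The crop shows the stem inside the flared mouth, with the mouth edge at row 247 and the line at row 484. The stem centre is at column 302 against 295 for the mouth, so it is about 1 mm to the right.

Run:
```python
from m import *
L=load('wrist');K=lambda x,y:(180+x/3-.33,y/3-.33)
print('line',sc(pt(L,*K(302,484),z=.138)),sc(pt(L,*K(302,484))))
for z in(.144,.146,.147): print('mouth',sc(pt(L,*K(297,246),z=z)))
print(sc(pt(L,*K(297,236))),sc(pt(L,*K(297,246))),sc(pt(L,*K(302,256))))
print('hub',sc(pt(L,*K(288,60),z=.168)))
```

```text
line [-58.4295  -4.1229 138.    ] [-58.4017  -4.123  138.1446]
mouth [-29.1487  -3.5386 144.    ]
mouth [-29.2236  -3.5499 146.    ]
mouth [-29.261   -3.5555 147.    ]
[-28.2258  -3.5602 147.5214] [-29.2628  -3.5558 147.0492] [-30.0753  -4.1207 138.1613]
hub [-14.7166  -2.8994 168.    ]
```

Call:
arm_command(
  plan=[
    [0,-0.2,0,0,0,-0.01,0],
    [5,0,0,0,0,0,0],
    [5,0,0,0,0,0,0],
    [3,0,0,0,0,0,0],
    [0,0,0,0,0,0,0],
  ],
)

```text
time: 10.68
tool_pos: [0.5283, 0.0929, 0.1433]
tool_rot: [[0.307, 0.952, 0.001], [0.952, -0.307, 0.0], [0.0, 0.001, -1.0]]
force: [-0.5, 0.3, -2.4]
opening: 0.215
gripper_force: 59.3
```

Call:
arm_command(
  plan=[
    [4,0,0,0,0,0,0],
    [4,0,0,0,0,0,0],
    [3,0,0,0,0,0,0],
    [0,0,0,0,0,0,0],
    [0,0,0,0,0,0,0],
  ],
)

```text
time: 11.1
tool_pos: [0.5313, 0.103, 0.1431]
tool_rot: [[0.308, 0.952, 0.0], [0.952, -0.308, -0.0], [-0.0, 0.0, -1.0]]
force: [0.1, 0.6, -2.4]
opening: 0.217
gripper_force: 59.3
```

Run:
```python
from m import *
s=telemetry.get_state();print(sc(s['tool_pos']),s['force'],s['ft_torque'])
w=grab('wrist')[0]
cv2.imwrite('pics/w6.png',cv2.resize(w[50:200,205:355],(600,600),interpolation=cv2.INTER_CUBIC))
```

```text
[-92.8749  -2.9038 143.0923] [ 0.0995  0.5608 -2.3601] [ 0.016  -0.0054  0.0228]
```

View pics/w6.png

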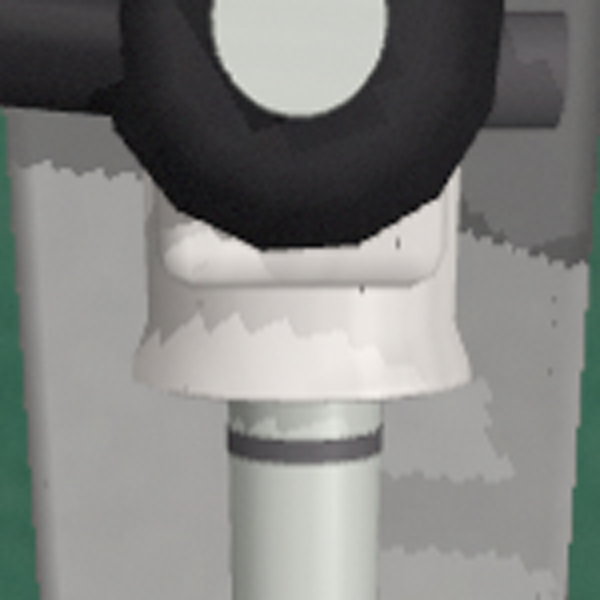

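The stem is now centred (column 305 against 302 for the mouth). The line is at row 446 and the mouth rim at row 400.

Run:
```python
from m import *
L=load('wrist');K=lambda x,y:(205+x/4-.375,50+y/4-.375)
l=sc(pt(L,*K(305,446),z=.138))
for r in(396,400,404): print(sc(pt(L,*K(303,r),z=.147))-l)
for r in(385,390,394,398,402,406): print(r,sc(pt(L,*K(303,r))))
print(l)
```

```text
[6.3662 0.2614 9.    ]
[6.0002 0.2578 9.    ]
[5.6335 0.2542 9.    ]
385 [-27.4241  -3.3516 147.6531]
390 [-27.8423  -3.3557 147.8819]
394 [-28.2615  -3.3597 147.509 ]
398 [-28.6518  -3.3635 147.3404]
402 [-29.128   -3.3681 146.6433]
406 [-30.7855  -3.3834 138.6922]
[-34.8882  -3.6236 138.    ]
```

Call:
arm_command(
  plan=[
    [2,0,0,0,0,0,0],
    [2,0,0,0,0,0,0],
    [1.8,0,0,0,0,0,0],
    [0,0,0,0,0,0,0],
    [0,0,0,0,0,0,0],
  ],
)

```text
time: 11.57
tool_pos: [0.5331, 0.1084, 0.1431]
tool_rot: [[0.308, 0.951, -0.0], [0.951, -0.308, -0.0], [-0.0, -0.0, -1.0]]
force: [-0.1, -0.2, -2.7]
opening: 0.22
gripper_force: 59.3
```

Run:
```python
from m import *
s=telemetry.get_state();print(sc(s['tool_pos']),s['force'],s['ft_torque'])
w=grab('wrist')[0]
L=load('wrist');
for r in np.arange(146,166,1): print(r,sc(pt(L,281,r,z=.138)).round(1)[0],pt(L,281,r)[2].round(4),w[r,276:287].mean(0).round(0))
```

```text
[-87.1826  -2.8561 143.0836] [-0.0501 -0.2375 -2.6989] [0.0413 0.0027 0.0493]
146 -23.2 0.1458 [211. 215. 220.]
147 -23.6 0.1458 [212. 216. 221.]
148 -24.0 0.1459 [213. 217. 222.]
149 -24.4 0.1459 [218. 222. 227.]
150 -24.7 0.1455 [224. 229. 233.]
151 -25.1 0.1458 [226. 231. 235.]
152 -25.5 0.1461 [226. 230. 235.]
153 -25.9 0.1464 [227. 231. 236.]
154 -26.3 0.1464 [227. 231. 236.]
155 -26.7 0.1469 [227. 232. 236.]
156 -27.1 0.1468 [227. 232. 236.]
157 -27.5 0.1469 [228. 232. 236.]
158 -27.9 0.1468 [228. 232. 237.]
159 -28.3 0.1468 [228. 232. 236.]
160 -28.7 0.1471 [227. 231. 236.]
161 -29.1 0.1472 [227. 231. 236.]
162 -29.5 0.1474 [227. 231. 235.]
163 -29.9 0.1472 [227. 231. 235.]
164 -30.3 0.1474 [222. 226. 231.]
165 -30.8 0.1474 [192. 196. 200.]
```

Run:
```python
from m import *
L=load('wrist');p=L['p']
m=(p.min(2)>150).astype('uint8');n,lab,st_,cen=cv2.connectedComponentsWithStats(m[30:140,230:330].copy())
for i in range(1,n):
    if st_[i,4]>200: print(st_[i],cen[i]+[230,30],[sc(pt(L,*(cen[i]+[230,30]),z=z)).round(1) for z in(.182,.184)],sc(pt(L,*(cen[i]+[230,30]))))
print('rim',sc(pt(L,281,164.5,z=.147)))
# hub black ring rows along col
c=p[:,279].max(1);print([int(x) for x in c[20:150]])
```

```text
[  0   0   9  27 207] [233.5169  42.1111] [array([  7.2,   7.9, 182. ]), array([  7. ,   7.7, 184. ])] [30.1486 29.8191 14.9047]
[ 66   0  34  19 333] [317.4655  36.039 ] [array([  8.7, -11.7, 182. ]), array([  8.4, -11.5, 184. ])] [ 12.7595 -14.315  155.664 ]
[  29   29   42   45 1497] [279.2231  81.0655] [array([ -1.1,  -2.9, 182. ]), array([ -1.2,  -2.9, 184. ])] [ -1.186   -2.8605 184.43  ]
[  0  72  12  38 380] [234.9763 123.2737] [array([-11.1,   8.3, 182. ]), array([-11.,   8., 184.])] [-24.5961  30.9427  14.4743]
[ 17  84  73  26 753] [287.7556 132.7543] [array([-13.4,  -5.1, 182. ]), array([-13.1,  -5.1, 184. ])] [-14.2219  -5.3261 173.8575]
rim [-28.715   -3.6258 147.    ]
[230, 230, 230, 230, 230, 199, 126, 50, 30, 30, 30, 34, 34, 35, 36, 38, 39, 42, 43, 41, 47, 50, 50, 53, 57, 57, 58, 60, 56, 60, 61, 60, 58, 57, 58, 57, 55, 57, 103, 212, 212, 210, 211, 211, 212, 211, 212, 211, 212, 212, 212, 213, 213, 212, 210, 211, 210, 208, 208, 207, 209, 208, 209, 209, 210, 210, 211, 210, 208, 210, 209, 209, 210, 209, 210, 210, 209, 210, 210, 210, 211, 209, 209, 208, 151, 46, 46, 45, 44, 46, 43, 47, 48, 49, 48, 50, 49, 46, 47, 45, 42, 44, 40, 39, 36, 34, 27, 29, 28, 28, 26, 27, 24, 100, 173, 196, 192, 180, 164, 192, 214, 214, 215, 214, 215, 215, 215, 216, 215, 215]
```

The line and the mouth agree (both at -29.2 mm along the axis, measured by hub and rim). I'll release and retreat upward.

Call:
arm_command(
  plan=[
    [0,0,0,0,0,0,42],
    [0,0,0,0,0,0,42],
    [0,0,0,0,0,0,42],
    [0,0,0,0,0,0,42],
    [0,0,-5,0,0,0,42],
  ],
)

```text
time: 12.03
tool_pos: [0.5325, 0.1083, 0.1475]
tool_rot: [[0.308, 0.951, -0.002], [0.951, -0.308, -0.0], [-0.001, -0.002, -1.0]]
force: [-0.0, -0.2, -0.6]
opening: 0.492
gripper_force: 0.0
```

Call:
arm_command(
  plan=[
    [0,0,-10,0,0,0,42],
    [0,0,-20,0,0,0,42],
    [0,0,-35,0,0,0,42],
    [0,0,-40,0,0,0,42],
    [0,0,0,0,0,0,42],
  ],
)

```text
time: 12.45
tool_pos: [0.5373, 0.1084, 0.2634]
tool_rot: [[0.308, 0.951, 0.016], [0.951, -0.308, -0.0], [0.005, 0.016, -1.0]]
force: [1.7, 1.0, 0.6]
opening: 0.49
gripper_force: 0.0
```

```bash
sed -i 's/^O=.*;SA/O=np.array([.5603,.190,0]);SA/' h.py
python3 - <<'E'
from m import *
s=telemetry.get_state();print(s['tool_pos'])
w=grab('wrist','w7.png')[0]
p,a=lev(1.5,.25);rows([(p,a,13),(lev(1.5,.184)[0],a,5)],30,dec=1)
print(p,a)
E
```

```text
[0.5373 0.1084 0.2634]
[6.9,-4.9,0.7,0.001,0,-0.115,30], [7.4,-4.1,0.7,0.001,0,-0.115,30], [7.9,-3.2,0.7,0.001,0,-0.115,30], [8.2,-2.3,0.7,0.001,0,-0.115,30], [8.4,-1.3,0.7,0.001,0,-0.115,30],
[8.5,-0.4,0.7,0.001,0,-0.115,30], [8.5,0.6,0.7,0.001,0,-0.115,30], [8.3,1.6,0.7,0.001,0,-0.115,30], [8.1,2.5,0.7,0.001,0,-0.115,30], [7.8,3.5,0.7,0.001,0,-0.115,30],
[7.3,4.3,0.7,0.001,0,-0.115,30], [6.8,5.1,0.7,0.001,0,-0.115,30], [6.1,5.9,0.7,0.001,0,-0.115,30], [0,0.1,13.3,-0.001,0.001,0.001,30], [0,0.1,13.3,-0.001,0.001,0.001,30],
[0,0,13.3,-0.001,0.001,0.001,30], [0,0,13.3,-0.001,0.001,0.001,30], [0,0,13.3,-0.001,0.001,0.001,30], 
end [0.5031 0.2137 0.184 ] y 67.4
[0.503  0.2138 0.25  ] 67.44880210195024
```

View pics/w7.png

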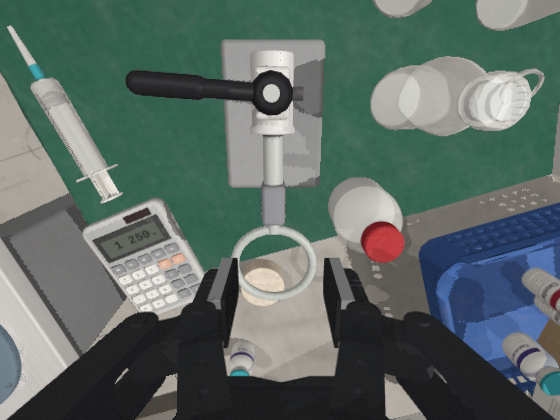

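The wrist view shows the arm seated in the sleeve, with its ring at (274,262) and the line at the mouth. The lever is still open, running from (130,82) to (272,92). Next is the lever.

Call:
arm_command(
  plan=[
    [7,-2,0,0,0,-0.115,34],
    [7.4,-3,0,0,0,-0.115,34],
    [7.9,-3,0,0,0,-0.115,34],
    [8.2,-2.3,0,0,0,-0.115,34],
    [8.4,-1.3,0,0,0,-0.115,34],
  ],
)

```text
time: 12.92
tool_pos: [0.5239, 0.1481, 0.2528]
tool_rot: [[-0.264, 0.964, -0.001], [0.964, 0.264, -0.0], [0.0, -0.001, -1.0]]
force: [-0.4, -0.7, -0.6]
opening: 0.399
gripper_force: 0.0
```

Call:
arm_command(
  plan=[
    [8.5,-0.4,0,0,0,-0.115,34],
    [8.5,0.6,0,0,0,-0.115,34],
    [8.3,1.6,0,0,0,-0.115,34],
    [8.1,2.5,0,0,0,-0.115,34],
    [7.8,3.5,0,0,0,-0.115,34],
  ],
)

```text
time: 13.33
tool_pos: [0.5111, 0.1887, 0.2528]
tool_rot: [[-0.746, 0.665, -0.001], [0.665, 0.746, -0.0], [0.001, -0.001, -1.0]]
force: [-0.5, 0.3, 0.2]
opening: 0.398
gripper_force: 0.0
```

Call:
arm_command(
  plan=[
    [7.3,4.3,0,0,0,-0.115,34],
    [6.8,5.1,0,0,0,-0.115,34],
    [6.1,5.9,0,0,0,-0.115,34],
    [0,0,0,0,0,0,34],
    [0,0,0,0,0,0,34],
  ],
)

```text
time: 13.75
tool_pos: [0.5037, 0.2127, 0.2529]
tool_rot: [[-0.925, 0.381, -0.001], [0.381, 0.925, -0.0], [0.0, -0.0, -1.0]]
force: [-0.6, -0.8, -0.3]
opening: 0.403
gripper_force: 0.0
```

Run:
```python
from m import *
s=telemetry.get_state();print(s['tool_pos'])
p,a=lev(1.5,.184);rows([(p,a,5)],34,dec=1)
w=[(*lev(th,.184,.062,-.005),1) for th in np.linspace(1.5,0,15)[1:]]+[(*lev(0,.184,.062,-.009),1)]
rows(w,22,start=(p,tgtR(a)),dec=1)
```

```text
[0.5037 0.2127 0.2529]
[0.2,0.2,13.8,0,0,0.001,34], [0.2,0.2,13.8,0,0,0.001,34], [0.2,0.2,13.8,0,0,0.001,34], [0.2,0.2,13.8,0,0,0.001,34], [0.2,0.2,13.8,0,0,0.001,34],

end [0.5031 0.214  0.1839] y 67.3
[-0.9,11.6,0,0,0,0.107,22], [-0.9,6.6,0,0,0,0.107,22], [-0.9,6.6,0,0,0,0.107,22], [-0.9,6.6,0,0,0,0.108,22], [-0.9,6.6,0,0,0,0.107,22],
[-0.8,6.6,0,0,0,0.107,22], [-0.9,6.6,0,0,0,0.107,22], [-0.9,6.6,0,0,0,0.107,22], [-0.9,6.6,0,0,0,0.107,22], [-0.9,6.6,0,0,0,0.107,22],
[-0.9,6.6,0,0,0,0.108,22], [-0.9,6.6,0,0,0,0.107,22], [-0.9,6.6,0,0,0,0.107,22], [-0.9,6.6,0,0,0,0.107,22], [0,4,0,0,0,0,22],

end [0.5885 0.2459 0.184 ] y -18.5
```

Call:
arm_command(
  plan=[
    [0.2,0.2,20,0,0,0,34],
    [0.2,0.2,20,0,0,0,34],
    [0.2,0.2,18,0,0,0,34],
    [0.2,0.2,11,0,0,0,34],
    [0.2,0.2,0,0,0,0,22],
  ],
)

```text
time: 14.17
tool_pos: [0.5018, 0.2131, 0.1811]
tool_rot: [[-0.925, 0.381, -0.006], [0.381, 0.925, -0.001], [0.005, -0.003, -1.0]]
force: [0.4, -0.1, -0.4]
opening: 0.273
gripper_force: 0.0
```

Call:
arm_command(
  plan=[
    [-0.9,8,0,0,0,0.107,22],
    [-0.9,8,0,0,0,0.107,22],
    [-0.9,6.6,0,0,0,0.107,22],
    [-0.9,6.6,0,0,0,0.107,22],
    [-0.9,6.6,0,0,0,0.107,22],
  ],
)

```text
time: 14.58
tool_pos: [0.5255, 0.2407, 0.1838]
tool_rot: [[-0.598, 0.802, -0.005], [0.802, 0.598, -0.001], [0.002, -0.004, -1.0]]
force: [-5.9, -1.2, -1.1]
opening: 0.26
gripper_force: 2.4
```

Call:
arm_command(
  plan=[
    [-0.9,6.6,0,0,0,0.107,22],
    [-0.9,6.6,0,0,0,0.107,22],
    [-0.9,6.6,0,0,0,0.107,22],
    [-0.9,6.6,0,0,0,0.107,22],
    [-0.9,6.6,0,0,0,0.107,22],
  ],
)

```text
time: 15.0
tool_pos: [0.5569, 0.2511, 0.1838]
tool_rot: [[-0.105, 0.994, -0.005], [0.994, 0.105, 0.001], [0.001, -0.005, -1.0]]
force: [-5.2, 1.6, -2.2]
opening: 0.258
gripper_force: 2.6
```

Call:
arm_command(
  plan=[
    [-0.9,6.6,0,0,0,0.108,22],
    [-0.9,6.6,0,0,0,0.107,22],
    [-0.9,6.6,0,0,0,0.107,22],
    [-0.9,6.6,0,0,0,0.107,22],
    [0,4,0,0,0,0,22],
  ],
)

```text
time: 15.42
tool_pos: [0.5827, 0.2465, 0.1832]
tool_rot: [[0.316, 0.948, -0.018], [0.949, -0.316, 0.004], [-0.002, -0.018, -1.0]]
force: [-31.5, 11.1, 9.9]
opening: 0.26
gripper_force: 16.7
```

Call:
arm_command(
  plan=[
    [0,2,0,0,0,0,22],
    [0,2,0,0,0,0,22],
    [0,0,0,0,0,0,22],
  ],
)

```text
time: 15.67
tool_pos: [0.5828, 0.2467, 0.183]
tool_rot: [[0.311, 0.95, -0.026], [0.95, -0.311, 0.004], [-0.004, -0.026, -1.0]]
force: [-35.6, 9.1, 12.9]
opening: 0.253
gripper_force: 18.2
```

Run:
```python
from m import *
s=telemetry.get_state();print(s['tool_pos'],s['force']);D=s['tool_pos'][:2]-O[:2];print(np.arctan2(D[1],D[0])-SA,np.hypot(*D),sc(s['tool_pos']))
```

```text
[0.5828 0.2467 0.183 ] [-35.6471   9.1143  12.943 ]
-0.05554636910785837 0.060977395821574125 [ 60.8834  -3.3853 182.9944]
```

Call:
arm_command(
  plan=[
    [0,-8,0,0,0,0,26],
    [0,0,0,0,0,0,28],
    [0,0,-8,0,0,0,28],
    [0,0,-25,0,0,0,28],
    [0,0,-35,0,0,0,28],
  ],
)

```text
time: 16.08
tool_pos: [0.5835, 0.2446, 0.2506]
tool_rot: [[0.313, 0.95, -0.005], [0.95, -0.313, -0.001], [-0.003, -0.004, -1.0]]
force: [0.7, 0.5, -0.1]
opening: 0.329
gripper_force: 0.0
```

Call:
arm_command(
  plan=[
    [-10,-30,-20,0,0,0,28],
    [-10,-40,-10,0,0,0,28],
    [-10,-40,0,0,0,0,28],
    [0,-30,0,0,0,0,28],
    [0,0,0,0,0,0,28],
  ],
)

```text
time: 16.5
tool_pos: [0.4398, 0.2615, 0.2838]
tool_rot: [[0.31, 0.951, 0.002], [0.951, -0.31, 0.001], [0.002, 0.001, -1.0]]
force: [0.9, 0.3, -0.1]
opening: 0.331
gripper_force: 0.0
```

Run:
```python
from m import *
s=telemetry.get_state();print(s['tool_pos'],s['force'])
t=grab('top')[0]
cv2.imwrite('pics/t8.png',cv2.resize(t[120:290,180:430],(800,544),interpolation=cv2.INTER_CUBIC))
T=load('top');m=(T['p'].max(2)<60)&(T['d']>0);O2=np.array([.558,.192])
P=np.array([pt(T,u,v) for v,u in zip(*np.nonzero(m)) if 180<u<310 and 150<v<250])
P=P[(P[:,2]>.165)&(P[:,2]<.2)];D=P[:,:2]-O2;n=np.hypot(*D.T);k=(n>.03)&(n<.09)
print(k.sum(),np.median(np.arctan2(D[k,1],D[k,0]))-SA)
```

```text
[0.4398 0.2615 0.2838] [ 0.871   0.2587 -0.1358]
97 0.031054966165890763
```

View pics/t8.png

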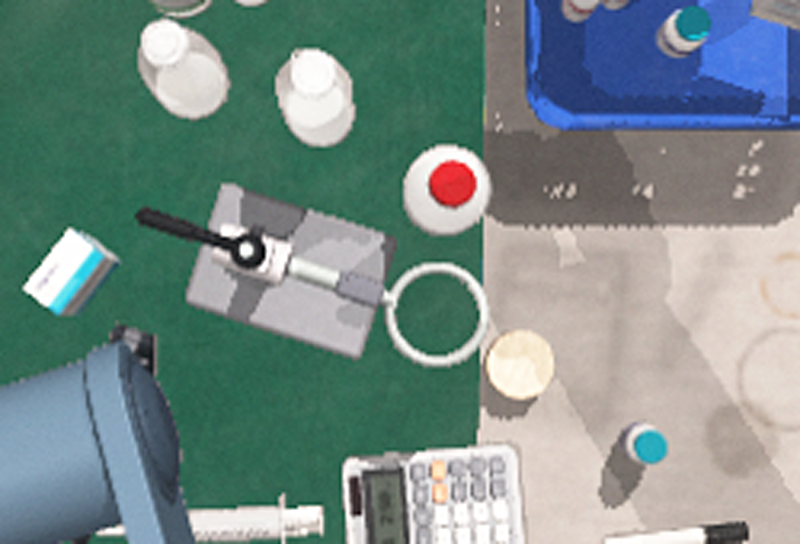

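The top view shows the lever shut in line with the sleeve at (140,215)–(250,250), the stem in the sleeve and the ring at (437,314). Every bystander is where it was. I'll do one last check of depth and level.

Run:
```python
from m import *
import m
T=load('top');O[:2]=[.558,.192]
print('ring',sc(pt(T,180+437/3.2,120+314/3.2,z=.129)))
V=[]
for v in range(195,240):
    for u in range(280,340):
        P=pt(T,u,v);q=sc(P)
        if 100<q[2]<160 and q[0]<-100: V.append(q)
V=np.array(V);A=np.c_[V[:,:2],np.ones(len(V))];c=np.linalg.lstsq(A,V[:,2],rcond=None)[0];print(len(V),'tilt',c[:2],V[:,0].min(),V[:,0].max())
```

```text
ring [-148.51     -0.4517  129.    ]
325 tilt [ 0.0256 -0.0209] -186.45120339365633 -100.01376274477462
```

```bash
python3 -c "
from plant import job
print(job.job_done())"
```

```text
the job is handed in; nothing more can be done
None
```

I set up the bowl stand and handed the job in at about 17 s of robot time: lever swung fully open, stem slid in until its line was at the mouth (the ring measures within about 1 mm of where it should be), arm released, and lever swung shut to its stop. The ring read level to about 1.5° by the top camera, and the bystanders looked undisturbed.

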